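# Click the spice carousel home and hold the square jar at the front

### The arm

A 7-joint arm with a two-finger parallel gripper is mounted at the origin on the work surface. World frame = base frame: x ahead of the robot, y to its left, z up, the work surface at z = 0. Lengths are in mm, angles in rad, forces in N, time in s.
With the tool pointing down it reaches from about 350 to 900 mm from the base axis. Payload 8.1 kg.
Tool frame: the origin (TCP) lies where the fingers leave the gripper's body, on its centre line; the fingertips stand 66 mm ahead of it and the grasp point (between the pads) lies 47 mm ahead of it; z points along the fingers, y is the line along which they close (so a half turn about z gives the same grasp; the last joint's range is limited). The gripper opens to 92 mm and grips with 3 to 60 N. Pads are 19 mm wide; open, the fingers measure 130 mm over their backs; the gripper's body (75 mm by 190 mm) begins 47 mm behind the grasp point.
Start: joints at [1.101, 0.434, 0.025, 1.573, -0.012, 1.134, -0.075], TCP at [224.121, -583.445, 292.242] pointing down, gripper open.
Joint ranges: [-2.62, 2.62], [-0.44, 2.09], [-1.27, 1.32], [0.08, 2.57], [-1.32, 4.46], [0.12, 2], [-2.74, 2.74]. Speed limits (rad/s): [2.22, 2.22, 3.01, 3.01, 3.14, 3.14, 3.14].

### API

Orientations are given as [roll, pitch, yaw] about the fixed x, y, z axes, in that order (R = Rz(yaw) Ry(pitch) Rx(roll)).
In Python, from cell import env gives the robot as it stands. The module is installed in compiled form; this text tells all that it offers.
- The arm moves only by the tool jog_arm, never from a script. Its arguments are lists of equal length, an entry for each row: "linear": the shift along the tool's x, y, z each as a share of 2 cm, from -1 to 1, a list of three; "rotation": the turn, a rotation vector about the tool's x, y, z each as a share of 180 degrees, from -1 to 1, a list of three. In form: {"linear": [[dx, dy, dz], ...], "rotation": [[ax, ay, az], ...]}. A call has exactly 8 rows; each row shifts and turns the commanded pose from where the row before left it, along the tool's axes as they then stand; what a row does not reach is not made up. A row lasts 1/8 s, in which the tool goes at most 62.5 mm and 10.7 degrees, less where a joint would pass 70% of its speed; a pose out of reach is approached as far as the arm can. A call with a number of a shift or a turn outside -1 to 1 is refused whole. A call with a gripper value outside its range is refused whole. "jaw" is the closure, from 0 (fully open) to 1 (shut), set as the call begins (left out, the last holds). The fingers move at their own pace and stop on an object; "newtons" is the grip in N (left out, the last holds). Time passes only in rows, so rows that do not move let the fingers close, or fill a call up. It gives the time, the measured TCP pose, the force, the opening and the grip force at its end, in the units of the state.
- env.observe(): the state, without advancing time (a new reading comes with each control period).
- env.get_image(name): name is "scene" or "top" or "wrist"; returns the picture (400x640x3 uint8, red, green, blue); there is no depth.
- env.calibration(name): a dict with "mtx" (3x3 intrinsics, pixels), "rvec" (rotation vector, rad) and "tvec" (3), from world to camera coordinates, as OpenCV has them. Camera axes: x right, y down, z forward; pixel columns grow to the right and rows downward; lengths in mm; the calibration is good to about 2 mm. A picture is of the moment at which its call begins: read the wrist's pose just before it. calibration takes no time and is no camera call; for the wrist camera it gives the pose at the moment of the call.
- env.finish_job(): hands the job in; it is judged then, once.
The state is a dict: "clock": time; "joint_pos": joint angles; "joint_velocities": joint speeds; "joint_efforts": joint torques, N m; "position": TCP position; "ee_rot": TCP orientation; "ft_force": force on the tool from outside, world axes, zero at the start; "moment": the same for the moment, N m; "grip_width": finger opening in mm; "finger_force": force on a finger pad.
Only numpy, scipy, OpenCV 4.12 (cv2) and the standard library are available. Lean on these libraries where they do the work, as an engineer would, in place of code of your own. Each camera call takes 0.05 s, during which the arm holds its last target. There are 200 camera calls.

### The job

First push the spice carousel back along its runner, away from you, until its carriage clicks fully home against the back stop. Then turn the carousel until the square jar with the ball-knob lid faces front, squarely in line behind the upright pull tab, and finish with the gripper still closed on the carousel (its handle, say), holding it still there: do not let go. Leave everything else where it stands.

Things in the scene. Friction and masses are not known exactly. Their poses are not given: they have to be found in the camera images.
- runner: (All sizes in mm.) Fixed steel runner plate on the surface, 104 wide, 20 high over its side rails, back stop 22 high. It spans x -180 to +90. Origin: on the surface, under the carousel's axis when the carriage is home. Its +x is the push direction, towards the back stop (away from the robot, up to 20 deg off); its -x is the front.
- carriage (a joint): Slide of the carriage, with the carousel on it, along the runner's +x, in m: 0 = fully out, 0.065 = home at the stop; starts at 0 to 0.025. Friction 1.5 N. From about 0.046 a spring plunger resists (push of about 7 N in all); past about 0.060 it presses the carriage home, and a pull of over 5 N would take it out again. Fully home: above 0.0615.
- pull_tab (a point): Middle of the top edge of the upright pull tab at the carriage's front: an aluminium plate 7 thick (along the runner's x), 44 wide, from 12 to 90 above the surface; this point is 90 above the surface, 107 in front (-x) of the carousel's axis. It can be pushed on its front face from above with closed fingers.
- carousel: White turntable on the carriage with five clipped-in jars, 166 across, deck top 46 high. Turns both ways without end, friction 0.06 N m, stays where left. Origin: on its axis at surface height. Its -x points at the square jar: at the front when its x lies along the runner's x; starts 0.7 rad or more off. Other jars: round, 37 across, tops 122 high, centres 54 from the axis, every 72 deg.
- marked_jar (a point): Top of the ball knob (22 across) on the lid of the square jar, the only square one: steel, 50 x 50 (lid 54 x 54), lid top 126 above the surface; this point is on the jar's middle line, 54 from the carousel's axis, 145 above the surface.
- handle (a point): Centre of the wooden bar handle on top of the carousel's central post (14 across), on the axis, 171 above the surface. Bar: 56 long along the carousel's x, 14 thick along its y, from 151 to 191 above the surface. Grip it from above across the 14 mm and turn; keep the fingertips 148 or more above the surface to clear the jar's knob.
- bowls: bystander (mm): nest of three white melamine bowls, 164 wide, 82 high; origin under its centre
- lunchbox: bystander (mm): stainless lunch box with latches on both short sides, 134 x 204 x 59 high; origin under its centre
- caddy: bystander (mm): square plastic cutlery caddy 110 x 110 x 130 with cutlery standing out to 210 high; origin under its centre
- tumbler: bystander (mm): glass tumbler, 68 across, 110 high, standing about 150 from the runner's middle line on its +y side; origin under its centre
- spare_jar: bystander (mm): a loose round steel spice jar, 40 across, 76 high, standing about 150 from the runner's middle line on its -y side; origin under its centre
- brush: bystander (mm): bottle brush lying down, 280 long, 44 high; origin near its middle, on the surface

How it is judged (in metres and radians):
On the way, in this order (a step that is already met when the one before it is completed fails the run):
1. the carriage is pushed fully home past its detent (slide above 61.5 mm) (value of joint carriage above 0.0615 m), for 0.2 s.
2. with the carriage home, the square jar is at the front (within 9 mm of the runner's middle line) and the fingers hold the carousel (value of joint carriage above 0.0615 m and y of marked_jar in the frame of runner between -0.009 and 0.009 m and x of marked_jar in the frame of runner below -0.03 m and contact force between the fingers and carousel above 1 N and angular speed of carousel below 0.06 rad/s), for 0.3 s.
At the end, for the whole second after the job is handed in: The carriage is home (slide above 61.5 mm), the square jar's middle is within 9 mm of the runner's middle line on the front side, the carousel is still (below 0.06 rad/s) and the fingers still hold it with more than 1 N (all of step 2); the arm keeps its last pose, push and grip.
It fails at once if another thing (bowls, lunch box, caddy, tumbler, loose jar or brush) is shoved more than 30 mm from its place (distance of any of bowls, lunchbox, caddy, tumbler, spare_jar, brush from where it was at the start of the episode above 0.03 m).
It also fails if it takes over 69 s, if anything falls off the work surface, if the arm or the gripper's body presses on something with over 40 N, if the wrist force passes 120 N, or if a joint passes its speed limit or range.

## Working session

There is one attempt and no reset: what is moved stays moved. The work goes in short steps, Python scripts to look and compute and a tool call to move; the robot and the scene stay as the last step left them, time stands still between calls to the robot, and variables do not carry over. Pictures are saved under pics/ and viewed, at most 10 in all, crops included, and the job is handed in when it is done.

Besides the shell and the picture viewer there is one more tool, called after "Request:" as a command line: name --argument value ..., lists and objects as JSON in quotes. jog_arm: Moves the arm, as the interface text tells. Its arguments: {"type":"object","properties":{"linear":{"type":"array"},"rotation":{"type":"array"},"jaw":{"type":"number"},"newtons":{"type":"number"}},"required":["linear","rotation"]}

```bash
mkdir -p pics
python3 - <<'E'
from cell import env
import cv2
print(env.observe())
for n in("top","scene"):
    cv2.imwrite(f"pics/{n}0.png",env.get_image(n)[:,:,::-1])
    print(env.calibration(n))
E
```

```text
{'clock': 0.0, 'joint_pos': array([ 1.10141875,  0.43521275,  0.02492176,  1.57412701, -0.01156426,
        1.13396155, -0.07509805]), 'joint_velocities': array([ 9.90241170e-04, -6.80416789e-04, -6.50927586e-04, -8.66048563e-05,
       -1.86307526e-03,  6.55886061e-04, -8.32271351e-04]), 'joint_efforts': array([-1.39261294e-03, -6.67848945e+01,  9.84028950e-01, -3.14458537e+01,
       -6.06968324e-02,  4.28771158e-02,  1.82161334e-04]), 'position': array([ 223.95417238, -583.05392576,  291.43908055]), 'ee_rot': array([-3.14003568e+00,  1.52833774e-04,  3.66771133e-01]), 'ft_force': array([-1.05175709, -0.21335168, -0.03908903]), 'moment': array([-0.0255418 ,  0.030029  ,  0.01983372]), 'finger_force': 0.0, 'grip_width': 91.79514608649978}
{'mtx': array([[398.08689259,   0.        , 324.00471892],
       [  0.        , 398.08689259, 194.04884211],
       [  0.        ,   0.        ,   1.        ]]), 'rvec': array([ 2.14299299, -2.09461881,  0.21335572]), 'tvec': array([ -31.63446053,  543.54605314, 1238.79538891])}
{'mtx': array([[432.13455798,   0.        , 321.73511796],
       [  0.        , 432.13455798, 198.97630404],
       [  0.        ,   0.        ,   1.        ]]), 'rvec': array([ 2.0664854 ,  1.44945955, -0.52606481]), 'tvec': array([-160.18440711, -310.22489613, 1705.51318274])}
```

View pics/top0.png

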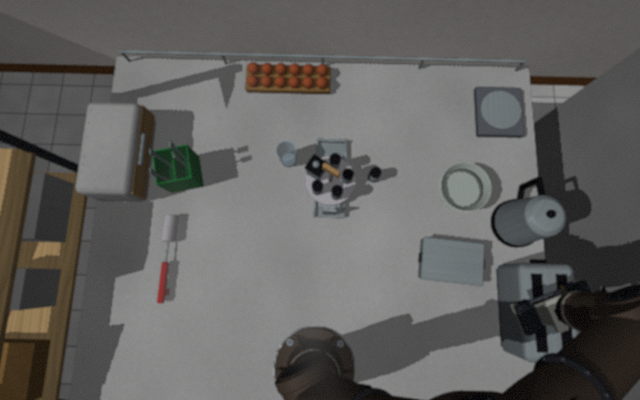

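View pics/scene0.png

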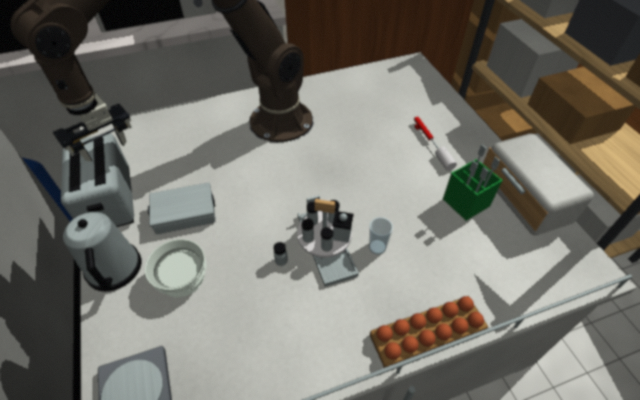

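Top view: the carousel is at about (330,180), with the runner running up from (330,217) to (334,140). The square jar is at about (315,164), at the back left, and the handle bar at (331,169). I'll enlarge this area.

Run:
```python
import cv2
a=cv2.imread("pics/top0.png")[125:230,265:395]
cv2.imwrite("pics/c0.png",cv2.resize(a,None,fx=5.7,fy=5.7,interpolation=cv2.INTER_CUBIC))
```

```text
(no output)
```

View pics/c0.png

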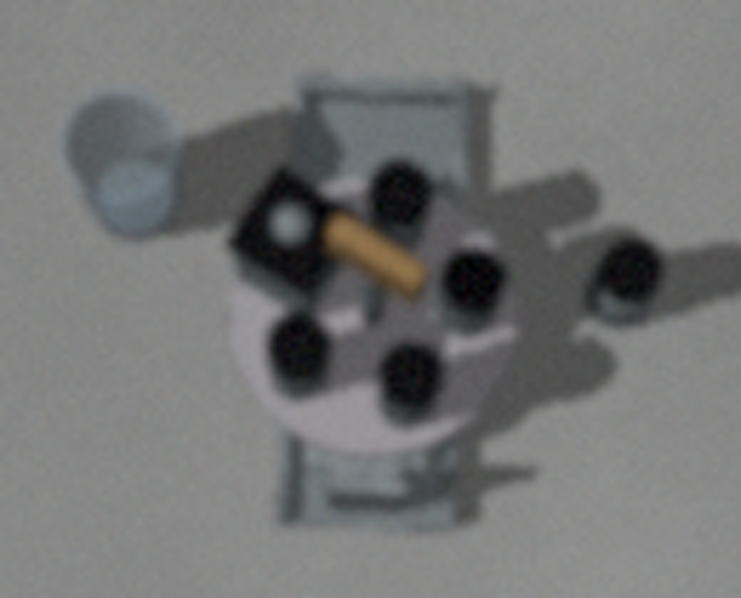

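The crop shows:
- **Runner:** corners at about (280,522), (478,522), (303,82) and (480,85).
- **Handle top:** runs from (330,228) to (418,288).
- **Knob:** (292,222).
- **Tab:** near (375,495).

```bash
cat > h.py <<'E'
import numpy as np, cv2
from cell import env
def ray(n,u,v,z,cal=None):
    c=cal or env.calibration(n); R=cv2.Rodrigues(c["rvec"])[0]; o=-R.T@c["tvec"].ravel()
    d=R.T@np.linalg.solve(c["mtx"],[u,v,1.]); return o+d*(z-o[2])/d[2]
def proj(n,P,cal=None):
    c=cal or env.calibration(n)
    return cv2.projectPoints(np.float64(P).reshape(-1,1,3),c["rvec"],c["tvec"],c["mtx"],None)[0][:,0]
E
python3 - <<'E'
from h import *
f=lambda u,v,z:ray("top",265+(u+.5)/5.7-.5,125+(v+.5)/5.7-.5,z).round(1)
for k,p in dict(FL=(280,522,15),FR=(478,522,15),BL=(303,82,22),BR=(480,85,22),hA=(330,228,191),hB=(418,288,191),h=(375,256,191),knob=(292,222,145),tab=(375,495,90),j1=(400,193,122),j2=(474,278,122),j3=(411,373,122),j4=(300,348,122)).items(): print(k,f(*p))
E
```

```text
FL [476.5  13.1  15. ]
FR [ 479.1 -101.8   15. ]
BL [742.3   6.5  22. ]
BR [743.  -99.9  22. ]
hA [604.9 -12.7 191. ]
hB [574.1 -58.5 191. ]
h [590.5 -36.1 191. ]
knob [620.5   8.  145. ]
tab [481.9 -40.3  90. ]
j1 [644.9 -50.3 122. ]
j2 [597.8 -91.4 122. ]
j3 [544.  -57.9 122. ]
j4 [556.5   2.4 122. ]
```

Request:
jog_arm --linear '[[0.74,-0.91,-0.3],[0.74,-0.91,-0.3],[0.74,-0.91,-0.3],[0.74,-0.91,0],[0.74,-0.91,0],[0.74,-0.91,0],[0.74,-0.91,0],[0.74,-0.91,0]]' --rotation '[[0,0,0],[0,0,0],[0,0,0],[0,0,0],[0,0,0],[0,0,0],[0,0,0],[0,0,0]]' --jaw 1 --newtons 20

```text
clock: 1.1
position: [282.8, -403.4, 310.4]
ee_rot: [3.141, -0.0, 0.367]
ft_force: [0.1, 0.2, 0.3]
grip_width: 16.2
finger_force: 0.0
```

Request:
jog_arm --linear '[[0.74,-0.91,0],[0.74,-0.91,0],[0.74,-0.91,0],[0.74,-0.91,0],[0.74,-0.91,0],[0.74,-0.91,0],[0.74,-0.91,0],[0.74,-0.91,0]]' --rotation '[[0,0,0],[0,0,0],[0,0,0],[0,0,0],[0,0,0],[0,0,0],[0,0,0],[0,0,0]]'

```text
clock: 2.1
position: [340.7, -225.2, 310.3]
ee_rot: [3.141, 0.0, 0.367]
ft_force: [0.2, 0.2, 0.3]
grip_width: 0.4
finger_force: 0.0
```

Request:
jog_arm --linear '[[0.74,-0.91,0],[0.74,-0.91,0],[0.74,-0.91,0],[0.74,-0.91,0],[0.74,-0.91,0],[0.74,-0.91,0],[0.74,-0.91,0],[0,0,0]]' --rotation '[[0,0,0],[0,0,0],[0,0,0],[0,0,0.03],[0,0,0.03],[0,0,0.03],[0,0,0.027],[0,0,0]]'

```text
clock: 3.1
position: [404.1, -74.3, 310.3]
ee_rot: [3.142, -0.001, 0.002]
ft_force: [-0.3, -0.0, -0.6]
grip_width: 0.7
finger_force: 0.0
```

Run:
```python
from h import *
s=env.observe();print(s["clock"],s["position"],s["ee_rot"],s["ft_force"])
c=env.calibration("wrist");R=cv2.Rodrigues(c["rvec"])[0];print("cam",-R.T@c["tvec"].ravel(),"fwd",R[2])
im=env.get_image("wrist");cv2.imwrite("pics/w1.png",im[:,:,::-1]); np.save("w1.npy",[c["rvec"].ravel(),c["tvec"].ravel()])
```

```text
3.1 [404.06683385 -74.26394773 310.34898424] [ 3.14159068e+00 -5.17755382e-04  2.28751990e-03] [-0.28697346 -0.01430019 -0.55556823]
cam [473.34929865 -74.48981521 402.68845183] fwd [-0.25979444 -0.00106423 -0.96566336]
```

View pics/w1.png

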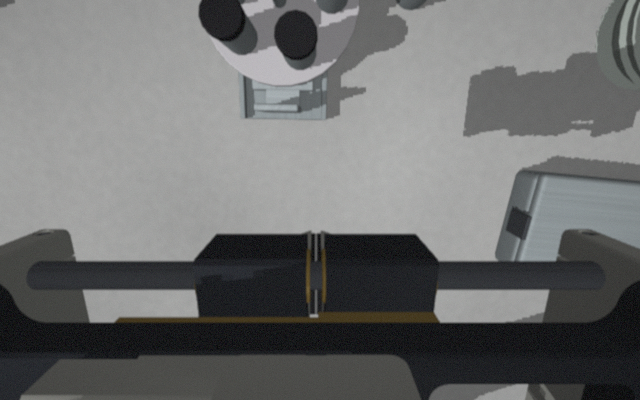

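The wrist view shows the runner front edge from (240,119) to (327,119), and the tab's light top strip at about (254..299,107). The closed fingers are at (316,285).

Run:
```python
from h import *
f=lambda u,v,z:ray("wrist",u,v,z).round(1)
print("FL",f(240,119,15),"FR",f(327,119,15),"tabL",f(254,107,90),"tabR",f(299,107,90), "z0", f(240,119,0),f(327,119,0), "deck mid",f(217,50,46),f(359,10,46))
a=cv2.imread("pics/w1.png")[60:130,210:390]
cv2.imwrite("pics/c1.png",cv2.resize(a,None,fx=4.4,fy=4.4,interpolation=cv2.INTER_CUBIC))
```

```text
FL [473.5  16.9  15. ] FR [473.8 -89.9  15. ] tabL [484.8 -15.4  90. ] tabR [484.9 -59.5  90. ] z0 [473.5  20.5   0. ] [473.8 -90.5   0. ] deck mid [544.5  29.7  46. ] [ 582.8 -120.6   46. ]
```

View pics/c1.png

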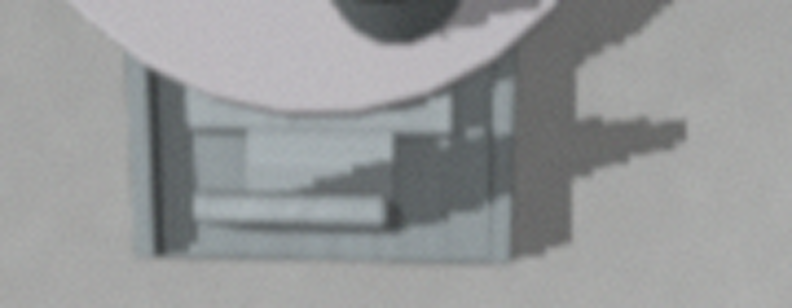

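Tab top centre is (485, -37.5) and runner yaw about -0.03. The axis is about (592, -40) now and about x=654 when home. I'll come down in front of the tab.

Request:
jog_arm --linear '[[0.25,-0.23,1],[0.25,-0.23,1],[0.25,-0.23,1],[0.25,-0.23,1],[0.25,-0.23,1],[0.25,-0.23,1],[0.25,-0.23,1],[0.25,-0.23,1]]' --rotation '[[0,0,0.01],[0,0,0],[0,0,0],[0,0,0],[0,0,0],[0,0,0],[0,0,0],[0,0,0]]'

```text
clock: 4.15
position: [444.4, -41.4, 149.7]
ee_rot: [3.141, 0.0, -0.032]
ft_force: [0.0, 0.5, 0.9]
grip_width: 0.6
finger_force: 0.0
```

Request:
jog_arm --linear '[[0,0,0.6],[0,0,0.6],[0.4,0,0],[0.4,0,0],[0.4,0,0],[0.4,0,0],[0.4,0,0],[0.4,0,0]]' --rotation '[[0,0,0],[0,0,0],[0,0,0],[0,0,0],[0,0,0],[0,0,0],[0,0,0],[0,0,0]]'

```text
clock: 5.15
position: [493.3, -41.9, 126.2]
ee_rot: [-3.142, 0.0, -0.032]
ft_force: [-1.7, 0.8, 1.3]
grip_width: 0.3
finger_force: 0.9
```

Request:
jog_arm --linear '[[0.25,0,0],[0.25,0,0],[0.25,0,0],[0.25,0,0],[0.25,0,0],[0.25,0,0],[0.25,0,0],[0.1,0,0]]' --rotation '[[0,0,0],[0,0,0],[0,0,0],[0,0,0],[0,0,0],[0,0,0],[0,0,0],[0,0,0]]'

```text
clock: 6.15
position: [530.8, -43.5, 126.4]
ee_rot: [3.141, -0.002, -0.033]
ft_force: [0.5, -0.2, 0.1]
grip_width: 0.5
finger_force: 0.0
```

Request:
jog_arm --linear '[[0.1,0,0],[0.1,0,0],[0.1,0,0],[0.1,0,0],[0,0,0],[0,0,0],[0,0,0],[0,0,0]]' --rotation '[[0,0,0],[0,0,0],[0,0,0],[0,0,0],[0,0,0],[0,0,0],[0,0,0],[0,0,0]]'

```text
clock: 7.15
position: [534.2, -43.6, 125.6]
ee_rot: [3.14, 0.007, -0.032]
ft_force: [-13.1, -0.2, 10.1]
grip_width: 0.6
finger_force: 6.8
```

The carriage snapped home: the force fell to zero at x=531, then rose to 13 N against the stop at 534. I'll back off, rise and look.

Request:
jog_arm --linear '[[-0.9,0,0],[-0.3,0,-0.4],[0,0,-1],[0,0,-1],[0,0,-1],[0,0,-1],[0,0,-1],[0,0,-1]]' --rotation '[[0,0,0],[0,0,0],[0,0,0],[0,0,0],[0,0,0],[0,0,0],[0,0,0],[0,0,0]]'

```text
clock: 8.15
position: [514.3, -42.7, 255.7]
ee_rot: [-3.142, -0.001, -0.032]
ft_force: [0.4, 0.3, 0.3]
grip_width: 0.3
finger_force: 0.0
```

Request:
jog_arm --linear '[[0,0,-1],[0,0,-1],[0,0,-1],[0.8,0,0],[0.8,0,0],[0.8,0,0],[0.8,0,0],[0,0,0]]' --rotation '[[0,0,0],[0,0,0],[0,0,0],[0,0,0],[0,0,0],[0,0,0],[0,0,0],[0,0,0]]' --jaw 0

```text
clock: 9.15
position: [578.9, -44.7, 313.1]
ee_rot: [-3.141, 0.001, -0.032]
ft_force: [-0.1, -0.3, -0.5]
grip_width: 76.1
finger_force: 0.0
```

Run:
```python
from h import *
s=env.observe();print(s["clock"],s["position"],s["ee_rot"],s["joint_pos"])
c=env.calibration("wrist");np.save("w2.npy",[c["rvec"].ravel(),c["tvec"].ravel()])
im=env.get_image("wrist");cv2.imwrite("pics/w2.png",im[:,:,::-1])
```

```text
9.15 [578.86462913 -44.65614977 313.08365349] [-3.14107156e+00  1.29065101e-03 -3.21595620e-02] [ 0.24836498  0.37646204 -0.36198616  1.63046397  0.14162996  1.16192605
 -1.74997043]
```

View pics/w2.png

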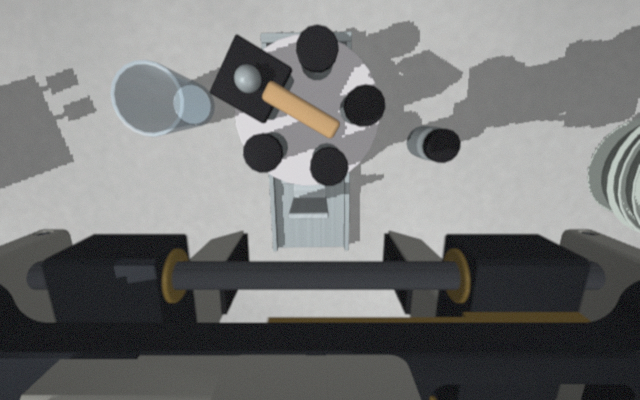

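The wrist view shows the handle bar from (264,88) to (337,132), the knob at (248,77), the runner front corners at (274,248) and (348,249), and the back stop from (262,38) to (351,38). The jars are untouched.

Run:
```python
from h import *
f=lambda u,v,z:ray("wrist",u,v,z).round(1)
A=f(268,93,191);B=f(335,129,191);K=f(247.5,76,145)
print("A",A,"B",B,"mid",(A+B)/2,np.degrees(np.arctan2(*(A-B)[1::-1])),np.hypot(*(A-B)[:2]),"knob",K)
J=[f(317,48,122),f(364,105,122),f(329,166,122),f(264,152,122),K];print("jars",*J,"mean",np.mean(J,0))
print("front",f(274,248,15),f(348,249,15),"back",f(262,38,22),f(351,38,22))
```

```text
A [665.4 -16.2 191. ] B [640.7 -60.4 191. ] mid [653.05 -38.3  191.  ] 60.802513953935595 50.63328944479113 knob [682.5   5.9 145. ]
jars [705.8 -50.3 122. ] [658.4 -90.6 122. ] [605.  -58.5 122. ] [619.9   1.2 122. ] [682.5   5.9 145. ] mean [654.32 -38.46 126.6 ]
front [477.4  15.8  15. ] [472.6 -86.7  15. ] back [738.7  10.8  22. ] [735.5 -90.4  22. ]
```

Axis at (653.5, -38.4), jar direction about 58.5°, and final tool yaw about -1.5°. I'll grip at yaw -121.5° and then turn +120°.

Request:
jog_arm --linear '[[0.935,-0.105,0],[0.935,-0.105,0],[0.935,-0.105,0],[0.935,-0.105,0],[0,0,0],[0,0,0],[0,0,0],[0,0,0]]' --rotation '[[0,0,0],[0,0,0],[0,0,0],[0,0,0],[0,0,0.055],[0,0,0.055],[0,0,0.055],[0,0,0.055]]'

```text
clock: 10.2
position: [652.3, -38.7, 314.0]
ee_rot: [3.141, 0.001, -0.729]
ft_force: [0.5, 0.6, -0.4]
grip_width: 92.1
finger_force: 0.0
```

Request:
jog_arm --linear '[[0,0,0],[0,0,0],[0,0,0],[0,0,0],[0,0,0],[0,0,0],[0,0,0],[0,0,0]]' --rotation '[[0,0,0.055],[0,0,0.055],[0,0,0.055],[0,0,0.055],[0,0,0.055],[0,0,0.055],[0,0,0.055],[0,0,0.06]]'

```text
clock: 11.2
position: [645.5, -60.1, 285.3]
ee_rot: [3.114, 0.022, -1.901]
ft_force: [-24.3, -78.2, 31.9]
grip_width: 92.0
finger_force: 0.0
```

Request:
jog_arm --linear '[[0,0,0],[0,0,0],[0,0,0],[0,0,0],[0,0,0],[0,0,0],[0,0,0],[0,0,0]]' --rotation '[[0,0,0],[0,0,0],[0,0,0],[0,0,0],[0,0,0],[0,0,0],[0,0,0],[0,0,0]]'

```text
clock: 12.2
position: [644.1, -64.6, 285.8]
ee_rot: [3.113, 0.021, -1.905]
ft_force: [-0.1, -0.4, -0.1]
grip_width: 92.1
finger_force: 0.0
```

Run:
```python
from h import *
s=env.observe();print(s["clock"],s["position"],s["ee_rot"],s["joint_pos"])
print(proj("wrist",[[653.5,-38.4,191],[653.5-54,-40,145],[682,6,145]]))
im=env.get_image("wrist");cv2.imwrite("pics/w3.png",im[:,:,::-1])
```

```text
12.2 [644.06038213 -64.58858597 285.82006817] [ 3.11304056  0.02086642 -1.90548065] [-0.65560338  0.81505168  1.31708211  1.56247573 -0.80594055  1.42732027
 -2.74152384]
[[310.66187626 267.08611571]
 [372.20869678 217.26790607]
 [295.93795363 294.84820697]]
```

View pics/w3.png

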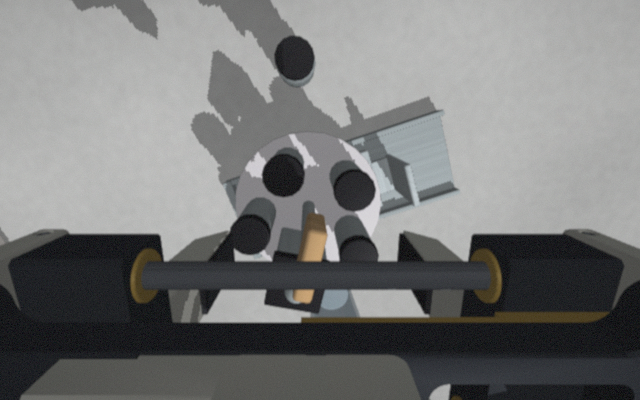

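+z tool rotation drives joint 7 down to its limit, so I'll unwind and use the other grasp: yaw +58.5°, ending at about +178.5°.

Request:
jog_arm --linear '[[0,0,0],[0,0,-0.3],[0,0,-0.3],[0,0,-0.3],[0,0,-0.3],[0,0,0],[0,0,0],[0,0,0]]' --rotation '[[0,0,-0.02],[0,0,-0.03],[0,0,-0.04],[0,0,-0.05],[0,0,-0.05],[0,0,-0.05],[0,0,-0.05],[0,0,-0.05]]'

```text
clock: 13.25
position: [644.5, -65.4, 309.8]
ee_rot: [-3.137, 0.035, -0.832]
ft_force: [0.5, 0.4, -0.7]
grip_width: 91.7
finger_force: 0.0
```

Request:
jog_arm --linear '[[0,0,0],[0,0,0],[0,0,0],[0,0,0],[0,0,0],[0,0,0],[0,0,0],[0,0,0]]' --rotation '[[0,0,-0.05],[0,0,-0.05],[0,0,-0.05],[0,0,-0.05],[0,0,-0.05],[0,0,-0.05],[0,0,-0.05],[0,0,-0.05]]'

```text
clock: 14.25
position: [644.4, -65.5, 309.8]
ee_rot: [-3.107, 0.007, 0.424]
ft_force: [0.4, 0.2, -0.3]
grip_width: 91.9
finger_force: 0.0
```

```bash
cat >> h.py <<'E'
from scipy.spatial.transform import Rotation as Ro
def need(p,yaw):
    s=env.observe(); R=Ro.from_euler("xyz",s["ee_rot"]); T=Ro.from_euler("xyz",[np.pi,0,yaw])
    print(s["clock"],s["position"].round(1),s["ee_rot"].round(3),"q",s["joint_pos"].round(2),"F",s["ft_force"].round(1),s["grip_width"])
    print("lin",(R.inv().apply(np.array(p)-s["position"])/20).round(3),"rot",((R.inv()*T).as_rotvec()/np.pi).round(4))
E
python3 -c "
from h import *
need([653.5,-38.4,300],np.radians(58.5))"
```

```text
14.25 [644.4 -65.5 309.8] [-3.107  0.007  0.424] q [-0.42  0.54  0.73  1.51 -0.39  1.26 -0.78] F [ 0.4  0.2 -0.3] 91.91589582989995
lin [ 0.975 -1.031  0.519] rot [-0.0113 -0.0013 -0.1899]
```

Request:
jog_arm --linear '[[0.325,-0.344,0.173],[0.325,-0.344,0.173],[0.325,-0.344,0.173],[0,0,0],[0,0,0],[0,0,0],[0,0,0],[0,0,0]]' --rotation '[[0,0,0],[0,0,0],[0,0,0],[-0.0028,-0.0003,-0.0475],[-0.0028,-0.0003,-0.0475],[-0.0028,-0.0003,-0.0475],[-0.0028,-0.0003,-0.0475],[0,0,0]]'

```text
clock: 15.25
position: [653.8, -37.5, 299.8]
ee_rot: [-3.141, -0.001, 1.015]
ft_force: [-0.5, -0.4, 0.7]
grip_width: 92.3
finger_force: 0.0
```

```bash
python3 -c "
from h import *
need([653.5,-38.4,222],np.radians(58.5))
cv2.imwrite('pics/w4.png',env.get_image('wrist')[:,:,::-1])"
```

```text
15.25 [653.8 -37.5 299.8] [-3.141e+00 -1.000e-03  1.015e+00] q [-0.39  0.52  0.58  1.52 -0.3   1.2  -0.32] F [-0.5 -0.4  0.7] 92.32918415357017
lin [-0.05   0.015  3.891] rot [-0.0002 -0.0002 -0.0018]
```

View pics/w4.png

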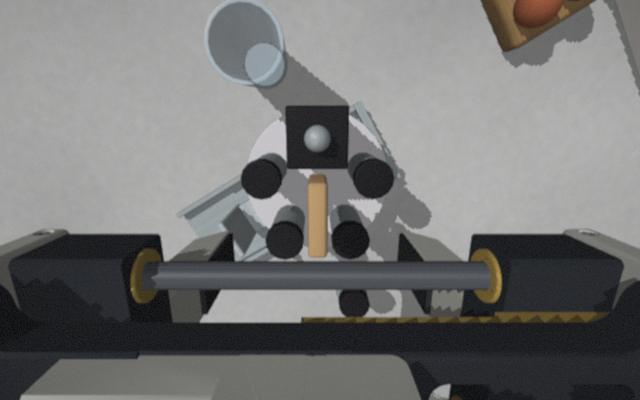

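The bar is vertical in the wrist image at column 317, centred between the fingers, with the square jar's knob at (317,138) straight ahead. I'll descend and grip.

Request:
jog_arm --linear '[[-0.04,0.015,0.6],[0,0,0.6],[0,0,0.6],[0,0,0.6],[0,0,0.6],[0,0,0.6],[0,0,0.3],[0,0,0]]' --rotation '[[0,0,-0.0018],[0,0,0],[0,0,0],[0,0,0],[0,0,0],[0,0,0],[0,0,0],[0,0,0]]'

```text
clock: 16.3
position: [653.4, -39.0, 221.6]
ee_rot: [-3.141, -0.0, 1.022]
ft_force: [-0.1, 0.5, 0.2]
grip_width: 91.6
finger_force: 0.0
```

Request:
jog_arm --linear '[[0,0,0],[0,0,0],[0,0,0],[0,0,0],[0,0,0],[0,0,0],[0,0,0],[0,0,0]]' --rotation '[[0,0,0],[0,0,0],[0,0,0],[0,0,0],[0,0,0],[0,0,0],[0,0,0],[0,0,0]]' --jaw 1 --newtons 20

```text
clock: 17.3
position: [653.6, -39.0, 222.1]
ee_rot: [-3.141, -0.0, 1.022]
ft_force: [-0.1, -1.0, 0.2]
grip_width: 16.3
finger_force: 0.0
```

```bash
python3 -c "
from h import *
need([653.5,-38.4,222],np.radians(58.5))"
```

```text
17.3 [653.6 -39.  222.1] [-3.141 -0.     1.022] q [-0.37  0.58  0.55  1.61 -0.34  1.04 -0.27] F [-0.1 -1.   0.2] 16.328467669371197
lin [ 0.024 -0.018  0.003] rot [-0.0001 -0.0002  0.0004]
```

Request:
jog_arm --linear '[[0,0,0],[0,0,0],[0,0,0],[0,0,0],[0,0,0],[0,0,0],[0,0,0],[0,0,0]]' --rotation '[[0,0,0],[0,0,0],[0,0,0],[0,0,-0.01],[0,0,-0.02],[0,0,-0.02],[0,0,-0.02],[0,0,-0.02]]'

```text
clock: 18.3
position: [654.1, -39.4, 222.1]
ee_rot: [3.14, -0.0, 1.308]
ft_force: [6.5, -3.0, -4.0]
grip_width: 14.0
finger_force: 20.0
```

Request:
jog_arm --linear '[[0,0,0],[0,0,0],[0,0,0],[0,0,0],[0,0,0],[0,0,0],[0,0,0],[0,0,0]]' --rotation '[[0,0,-0.02],[0,0,-0.02],[0,0,-0.02],[0,0,-0.02],[0,0,-0.02],[0,0,-0.02],[0,0,-0.02],[0,0,-0.02]]'

```text
clock: 19.3
position: [654.0, -39.5, 222.1]
ee_rot: [3.141, 0.0, 1.811]
ft_force: [5.2, -2.8, -3.7]
grip_width: 14.0
finger_force: 20.0
```

The force shows the tool dragging the handle towards -x by about 6 N. I'll shift by about 1.2 mm to relieve it.

Request:
jog_arm --linear '[[-0.043,0.051,0],[0,0,0],[0,0,0],[0,0,0],[0,0,0],[0,0,0],[0,0,0],[0,0,0]]' --rotation '[[0,0,0],[0,0,0],[0,0,-0.02],[0,0,-0.02],[0,0,-0.02],[0,0,-0.02],[0,0,-0.02],[0,0,-0.02]]'

```text
clock: 20.3
position: [655.3, -39.3, 222.1]
ee_rot: [3.14, 0.0, 2.186]
ft_force: [5.4, 0.1, -4.5]
grip_width: 13.4
finger_force: 20.0
```

```bash
python3 -c "
from h import *
need([655,-39.5,222],np.radians(178.5))
print(env.observe()['moment'])"
```

```text
20.3 [655.3 -39.3 222.1] [3.14  0.    2.186] q [-0.18  0.55  0.24  1.59 -0.15  1.02  0.72] F [ 5.4  0.1 -4.5] 13.43373875292064
lin [-0.    -0.02   0.005] rot [ 4.000e-04  2.000e-04 -2.957e-01]
[-0.10456842 -1.33794179 -0.09225953]
```

Request:
jog_arm --linear '[[-0.058,0.082,0],[0,0,0],[0,0,0],[0,0,0],[0,0,0],[0,0,0],[0,0,0],[0,0,0]]' --rotation '[[0,0,0],[0,0,0],[0,0,0],[0,0,0],[0,0,0],[0,0,0],[0,0,0],[0,0,0]]'

```text
clock: 21.3
position: [656.8, -39.4, 222.1]
ee_rot: [3.141, -0.001, 2.185]
ft_force: [2.0, 2.0, 0.1]
grip_width: 14.1
finger_force: 20.0
```

Request:
jog_arm --linear '[[-0.058,0.082,0],[0,0,0],[0,0,0],[0,0,0],[0,0,0],[0,0,0],[0,0,0],[0,0,0]]' --rotation '[[0,0,0],[0,0,0],[0,0,0],[0,0,0],[0,0,0],[0,0,0],[0,0,0],[0,0,0]]'

```text
clock: 22.3
position: [657.5, -39.5, 222.0]
ee_rot: [-3.14, -0.003, 2.185]
ft_force: [-4.8, 2.2, 4.7]
grip_width: 14.2
finger_force: 20.0
```

Now it presses against the stop with a light +x push, which is good. Turning the rest, .296.

Request:
jog_arm --linear '[[0,0,0],[0,0,0],[0,0,0],[0,0,0],[0,0,0],[0,0,0],[0,0,0],[0,0,0]]' --rotation '[[0,0,-0.02],[0,0,-0.02],[0,0,-0.02],[0,0,-0.02],[0,0,-0.02],[0,0,-0.02],[0,0,-0.02],[0,0,-0.02]]'

```text
clock: 23.3
position: [658.0, -38.7, 222.0]
ee_rot: [3.141, -0.003, 2.69]
ft_force: [-1.9, 4.5, 2.1]
grip_width: 13.7
finger_force: 20.0
```

Request:
jog_arm --linear '[[0,0,0],[0,0,0],[0,0,0],[0,0,0],[0,0,0],[0,0,0],[0,0,0],[0,0,0]]' --rotation '[[0,0,-0.02],[0,0,-0.02],[0,0,-0.02],[0,0,-0.02],[0,0,-0.02],[0,0,-0.02],[0,0,-0.016],[0,0,0]]'

```text
clock: 24.3
position: [658.2, -37.8, 222.0]
ee_rot: [3.139, -0.002, 3.117]
ft_force: [-3.5, 5.6, 2.2]
grip_width: 13.7
finger_force: 20.0
```

Request:
jog_arm --linear '[[0,0,0],[0,0,0],[0,0,0],[0,0,0],[0,0,0],[0,0,0],[0,0,0],[0,0,0]]' --rotation '[[0,0,0],[0,0,0],[0,0,0],[0,0,0],[0,0,0],[0,0,0],[0,0,0],[0,0,0]]'

```text
clock: 25.3
position: [658.2, -37.8, 222.0]
ee_rot: [3.139, -0.002, 3.116]
ft_force: [-1.6, 6.5, 1.9]
grip_width: 13.5
finger_force: 20.0
```

```bash
python3 -c "
from h import *
need([657.5,-39.5,222],np.radians(178.5))
cv2.imwrite('pics/w5.png',env.get_image('wrist')[:,:,::-1])
a=env.get_image('top')[120:225,265:395,::-1]; cv2.imwrite('pics/t5.png',cv2.resize(a,None,fx=5.7,fy=5.7,interpolation=cv2.INTER_CUBIC))
a=env.get_image('scene')[170:300,240:420,::-1]; cv2.imwrite('pics/s5.png',cv2.resize(a,None,fx=4.4,fy=4.4,interpolation=cv2.INTER_CUBIC))
"
```

```text
25.3 [658.2 -37.8 222. ] [ 3.139e+00 -2.000e-03  3.116e+00] q [-0.03  0.55  0.01  1.56 -0.01  1.03  1.53] F [-1.6  6.5  1.9] 13.521081476086701
lin [ 0.033 -0.083  0.001] rot [ 0.0008 -0.0005  0.0002]
```

View pics/w5.png

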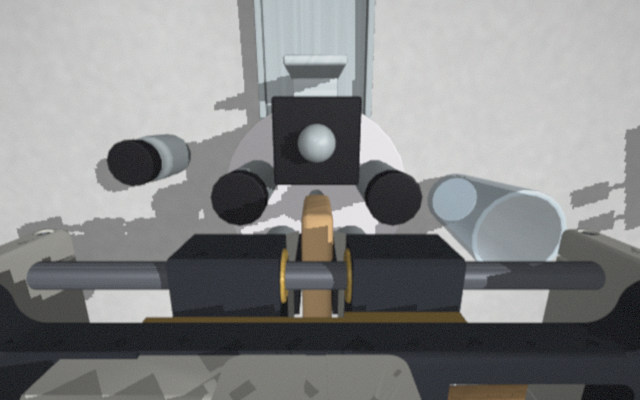

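View pics/t5.png

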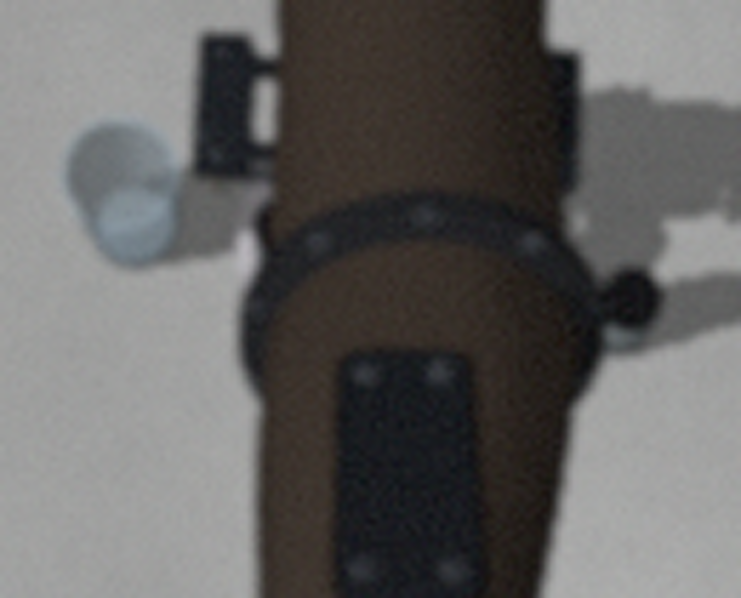

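The wrist view shows the square jar's knob at (316.5,143) in line with the tab's centre at (315.5,60). The tumbler and spare jar are undisturbed. I'll check this numerically.

Run:
```python
from h import *
f=lambda u,v,z:ray("wrist",u,v,z).round(1)
K=f(316.5,143,145);L=f(284,60,90);Rr=f(347,60,90)
print("knob",K,"tab",L,Rr,(L+Rr)/2,"lid",f(317,97,126),f(275,183,126),f(359,183,126))
print("now",env.observe()["position"])
```

```text
knob [600.2 -36.1 145. ] tab [548.  -56.6  90. ] [549.1 -13.9  90. ] [548.55 -35.25  90.  ] lid [575.  -35.1 126. ] [625.6 -62.8 126. ] [627.   -9.9 126. ]
now [658.20283718 -37.86262423 222.02262092]
```

Request:
jog_arm --linear '[[-0.03,0.04,0],[-0.03,0.03,0],[0,0,0],[0,0,0],[0,0,0],[0,0,0],[0,0,0],[0,0,0]]' --rotation '[[0,0,0],[0,0,0],[0,0,0],[0,0,0],[0,0,0],[0,0,0],[0,0,0],[0,0,0]]'

```text
clock: 26.45
position: [658.6, -37.6, 222.0]
ee_rot: [3.14, -0.003, 3.115]
ft_force: [-6.3, 4.1, 4.4]
grip_width: 13.7
finger_force: 20.0
```

Request:
jog_arm --linear '[[0,0,0],[0,0,0],[0,0,0],[0,0,0],[0,0,0],[0,0,0],[0,0,0],[0,0,0]]' --rotation '[[0,0,0],[0,0,0],[0,0,0],[0,0,0],[0,0,0],[0,0,0],[0,0,0],[0,0,0]]'

```text
clock: 27.45
position: [658.6, -37.6, 222.0]
ee_rot: [3.14, -0.003, 3.115]
ft_force: [-5.9, 4.2, 4.9]
grip_width: 13.6
finger_force: 20.0
```

Holding with a steady 6 N push onto the stop, the jar aligned and a 20 N grip, so I'm handing in.

```bash
python3 -c "
from cell import env
print(env.finish_job())"
```

```text
the job is handed in; nothing more can be done
None
```

The carriage is home against its stop, the square jar is in line behind the pull tab to within about 1 mm by my last measurement, and I handed in at about 27 s with the gripper still holding the handle; the hand-in returned no verdict, and joint 7 read -2.7415 against its -2.74 limit at 12.2 s, which could count as passing its range.

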